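# Chase the press crosshead's thread with a tap, half a turn in and a quarter back

### The arm

A 7-joint arm with a two-finger parallel gripper is mounted at the origin on a cart in front of the work surface, level with it; the furniture and walls round the work are solid. World frame = base frame: x ahead of the robot, y to its left, z up, the work surface at z = 0. Lengths are in mm, angles in rad, forces in N, time in s.
With the tool pointing down it reaches from about 350 to 900 mm from the base axis. Payload 7.2 kg.
Tool frame: the origin (TCP) lies midway between the tips of the shut fingers; the grasp point (between the pads) lies 19 mm behind it; z points along the fingers, y is the line along which they close (so a half turn about z gives the same grasp; the last joint's range is limited). The gripper opens to 85 mm and grips with 20 to 120 N. Pads are 22 mm wide; open, the fingers measure 114 mm over their backs; the gripper's body (76 mm by 85 mm) begins 54 mm behind the grasp point. The pads swing forward as they close: fully open they stand 13 mm farther back than shut.
Start: joints at [-1.268, 0.411, -0.013, 1.596, 0.006, 1.134, -0.082], TCP at [226.485, 582.523, 231.297] pointing down, gripper open.
Joint ranges: [-2.95, 2.95], [-0.29, 1.99], [-1.47, 1.44], [0.14, 2.54], [-1.03, 4.17], [0.13, 1.85], [-2.86, 2.86]. Speed limits (rad/s): [2.39, 2.39, 3.01, 3.01, 3.14, 3.14, 3.14].

### API

Orientations are given as a 3x3 rotation matrix whose columns are the frame's x, y, z axes.
In Python, from cell import arm, get_image gives the robot as it stands.
- The arm moves only by the tool play_rows, never from a script. Its argument "increments" is a list of rows, each a list of 3 entries, a list of its own where there are three numbers: the finger opening in cm, from 0 to 8.54, then the shift along the world's x, y, z in cm, then the turn, a rotation vector about the world's x, y, z in rad. In form: [[hand, [dx, dy, dz], [wx, wy, wz]], ...]. A call has 1 to 10 rows; each row shifts and turns the commanded pose from where the row before left it; what a row does not reach is not made up. A row lasts 1/12 s, in which the tool goes at most 41.7 mm and 7.16 degrees, less where a joint would pass 70% of its speed; a pose out of reach is approached as far as the arm can. A call is refused whole if a number of a shift passes 4.17 or a number of a turn 0.125, either way. A call with a gripper value outside its range is refused whole. The fingers move at their own pace and stop on an object; "newtons" is the grip in N (left out, the last holds). Time passes only in rows, so rows that do not move let the fingers close. It gives the time, the measured TCP pose, the force, the opening and the grip force at its end, in the units of the state.
- arm.sense(): the state, without advancing time (a new reading comes with each control period).
- get_image(name): name is "scene" or "top"; returns a dict with "img" (384x512x3 uint8, red, green, blue), "camera_matrix" (3x3 intrinsics, pixels), "R" (3x3) and "t" (3): a world point X has camera coordinates R X + t. Camera axes: x right, y down, z forward; pixel columns grow to the right and rows downward; lengths in mm; the calibration is good to about 2 mm. A picture is of the moment at which its call begins. There is no depth.
- arm.close_job(): hands the job in; it is judged then, once.
The state is a dict: "t": time; "joints": joint angles; "qd": joint speeds; "joint_efforts": joint torques, N m; "eef_pos": TCP position; "eef_rot": TCP orientation; "ft_force": force on the tool from outside, world axes, zero at the start; "ft_torque": the same for the moment, N m; "grip_width": opening from 0.0 (shut) to 1.0 (fully open); "grip_force": force on a finger pad.
Only numpy, scipy, OpenCV 4.12 (cv2) and the standard library are available. Lean on these libraries where they do the work, as an engineer would, in place of code of your own. Each camera call takes 0.05 s, during which the arm holds its last target. There are 200 camera calls.

### The job

A tap has been started in the threaded spindle boss of the soil press's green crosshead, which lies on the bench. Fit the tap wrench squarely on the tap's head and chase the thread in the proper way - half a turn clockwise in, a quarter turn back to free the flutes, half a turn in, a quarter back - until the stop collar on the tap just comes down flush and bears on the boss. Go by feel at the end, do not force or twist the tap once the collar is down, leave the wrench standing on the tap, and leave the bottle, the tin and the brush where they are.

Things in the scene. Friction and masses are not known exactly. Their poses are not given: they have to be found in the camera images.
- tap_wrench: Loose tap wrench, 0.28 kg, upright on the bench. Origin: centre of its underside, z up its axis. Dark round barrel 40 mm wide, 33 mm high, with a square socket 17.6 mm wide, 17 mm deep in its underside (mouth chamfered 3 mm), flats parallel to its x and y axes, about 6 degrees of play either way on the tap. Steel cross bar along x, 130 mm long, 9 mm thick (ball ends 14 mm), its axis 25.5 mm up.
- wrench_knob (a point): Middle of the wrench's knurled round bright knob, where it is gripped, at any angle: 34 mm in diameter, from 39 to 79 mm above the wrench's underside; this point is on the axis, 60 mm up. Axes as the wrench's.
- tap (a joint): Angle of the tap in rad: 0 at the start, growing as it turns clockwise seen from above (inwards); one turn lowers it 5 mm. It takes a steady moment of about 0.3 N m to turn either way and stays where it is left. The collar meets the boss 0.82 to 0.98 turn from the start, different each time; there the moment climbs steeply; more than about 0.65 N m forces the tap.
- tap_head (a point): Top centre of the tap's square steel head, 16 mm square, 18 mm long (top 2 mm narrowed to 14 mm), above a round shank 20 mm in diameter. Turns and sinks with the tap. z up the tap's axis; x, y square to the flats. About 103 mm above the bench at the start. With the wrench fitted, the wrench's underside is 17 mm below this point.
- collar_face (a point): Centre of the underside of the dark steel stop collar, 39 mm in diameter, 12 mm thick, clamped on the tap just above the boss by a brass screw that stands 2 mm out of its side. Turns and sinks with the tap; 4.1 to 4.9 mm above the boss face at the start.
- boss_face (a point): Centre of the flat bright upper face of the crosshead's threaded boss, 55 mm in diameter, 50 mm above the bench; fixed, on the tap's axis.
- crosshead: Heavy green cast crosshead lying fixed on the bench, 221 mm long along its x axis: a bar 32 mm wide and about 30 mm high between two round column eyes 48 mm in diameter, 34 mm high, and the boss in its middle (68 mm wide at the foot). Carries the tap and collar. Origin on its underside, on the tap's axis, z up.
- amber_bottle: Loose amber bottle with white cap, 47 mm in diameter, 87 mm high, upright; origin at the centre of its underside. Bystander.
- lidded_tin: Loose round aluminium tin with lid, 64 mm in diameter, 42 mm high; origin at the centre of its underside. Bystander.
- brush: Loose sieve brush lying flat, wooden handle, 232 mm long, 17 mm high; origin near the middle of its underside, y along it. Bystander.
Not all that is in view belongs to the job. Leave any red look-alike of the tap_wrench alone.

How it is judged (in metres and radians):
On the way, in this order (a step that is already met when the one before it is completed fails the run):
1. the wrench is fitted: its socket sits upright over the tap's square head, at least 12 mm down over it (horizontal distance between tap_wrench and tap_head below 0.004 m and z of tap_wrench in the frame of tap_head below -0.012 m and angle between tap_wrench's own z axis and vertical below 0.12 rad), for 0.2 s.
2. first stroke in: with the wrench on it the tap is turned past 0.42 of a turn (all of step 1 and value of joint tap above 2.639 rad).
3. then a quarter turn back: the tap comes back below 0.34 of a turn; running on past 0.67 of a turn before that spoils the run (((value of joint tap below 2.136 rad and (horizontal distance between tap_wrench and tap_head below 0.004 m and z of tap_wrench in the frame of tap_head below -0.012 m and angle between tap_wrench's own z axis and vertical below 0.12 rad)) or value of joint tap above 4.21 rad)).
4. second stroke in: past 0.66 of a turn (all of step 1 and value of joint tap above 4.147 rad).
5. again a quarter turn back: below 0.59 of a turn; running on past 0.80 of a turn before that spoils the run (((value of joint tap below 3.707 rad and (horizontal distance between tap_wrench and tap_head below 0.004 m and z of tap_wrench in the frame of tap_head below -0.012 m and angle between tap_wrench's own z axis and vertical below 0.12 rad)) or value of joint tap above 5.027 rad)).
6. last stroke in: past 0.79 of a turn, on to the collar (all of step 1 and value of joint tap above 4.964 rad).
At the end, for the whole second after the job is handed in: The collar is down on the boss and touches it (no gap left), and the wrench stands released and at rest on the tap: within 4 mm of its axis, at least 12 mm down over the head, tilted less than 0.12 rad (all of step 1 and z of collar_face in the frame of boss_face below 0 m and linear speed of tap_wrench below 0.02 m/s).
It fails at once if the tap is forced: wrench and tap press on each other with more than 85 N in the socket (contact force between tap_wrench and crosshead above 85 N).
It fails at once if the tap is wound out of the hole by more than 0.04 of a turn from its start (value of joint tap below -0.251 rad).
It fails at once if the bottle is moved by more than 15 mm (distance of amber_bottle from where it was at the start of the episode above 0.015 m).
It fails at once if the tin is moved by more than 15 mm (distance of lidded_tin from where it was at the start of the episode above 0.015 m).
It fails at once if the brush is moved by more than 15 mm (distance of brush from where it was at the start of the episode above 0.015 m).
It also fails if it takes over 72 s, if anything falls off the work surface, if the arm or the gripper's body presses on something with over 40 N, if the wrist force passes 120 N, or if a joint passes its speed limit or range.

## Working session

There is one attempt and no reset: what is moved stays moved. The work goes in short steps, Python scripts to look and compute and a tool call to move; the robot and the scene stay as the last step left them, time stands still between calls to the robot, and variables do not carry over. Pictures are saved under pics/ and viewed, at most 10 in all, crops included, and the job is handed in when it is done.

Besides the shell and the picture viewer there is one more tool, called after "Call:" as a command line: name --argument value ..., lists and objects as JSON in quotes. play_rows: Moves the arm, as the interface text tells. Its arguments: {"type":"object","properties":{"increments":{"type":"array"},"newtons":{"type":"number"}},"required":["increments"]}

```bash
mkdir -p pics; ls
python3 - <<'E'
from cell import arm,get_image
import cv2,pickle
for n in("scene","top"):
    d=get_image(n);cv2.imwrite(f"pics/{n}0.png",cv2.resize(d["img"][:,:,::-1],(800,600)))
    pickle.dump(d,open(f"{n}0.pkl","wb"));print(n,d["camera_matrix"].tolist(),d["R"].tolist(),d["t"])
print(arm.sense())
E
```

```text
pics
scene [[422.5233295329036, 0.0, 262.26530181605443], [0.0, 422.5233295329036, 193.78876504376464], [0.0, 0.0, 1.0]] [[0.4633036679285522, -0.8860723335198186, 0.015017691390263066], [-0.5924023527765686, -0.3222659435798779, -0.7383793835375937], [0.6590972338803553, 0.33319736100292613, -0.6742183288163781]] [-122.27056962  500.66692345 1306.5451679 ]
top [[358.1602770191075, 0.0, 253.91496415016738], [0.0, 358.1602770191075, 191.3335227926947], [0.0, 0.0, 1.0]] [[0.02795696431798048, -0.9996074563416497, -0.001827942094503306], [-0.982970695540357, -0.02715931986107479, -0.18174427928710962], [0.18162329105880184, 0.006877831843068163, -0.9833441287637349]] [ 163.17686975  583.59313309 1083.39391678]
{'t': 0.1, 'joints': array([-1.26816393,  0.41187934, -0.0126659 ,  1.59695134,  0.00560695,
        1.13429177, -0.08221106]), 'qd': array([ 0.0003872 , -0.00208702, -0.0008943 , -0.00136494,  0.00128061,
        0.00071679,  0.00049579]), 'joint_efforts': array([ 3.60472302e-03, -6.01823330e+01,  6.84637818e-01, -3.00082684e+01,
        1.39995472e-02,  6.45878157e-03,  2.14524420e-05]), 'eef_pos': array([226.39753079, 582.08144996, 230.50406776]), 'eef_rot': array([[-9.32016534e-01,  3.62415514e-01, -4.18466006e-04],
       [ 3.62415732e-01,  9.32015439e-01, -1.43457536e-03],
       [-1.29895588e-04, -1.48870662e-03, -9.99998883e-01]]), 'ft_force': array([ 0.2340936 ,  0.06945588, -0.07953214]), 'ft_torque': array([-0.02355226, -0.04181012, -0.00965005]), 'grip_force': 0.0, 'grip_width': 0.997605950800314}
```

View pics/scene0.png

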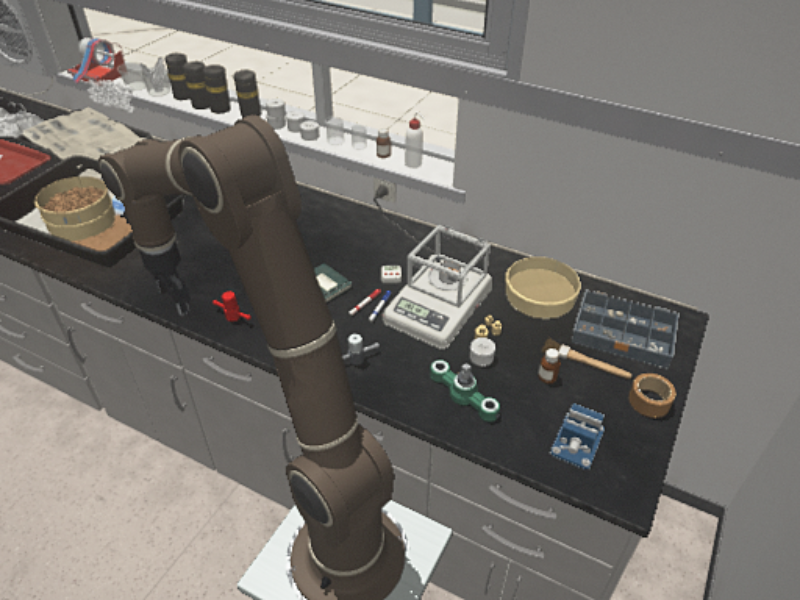

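View pics/top0.png

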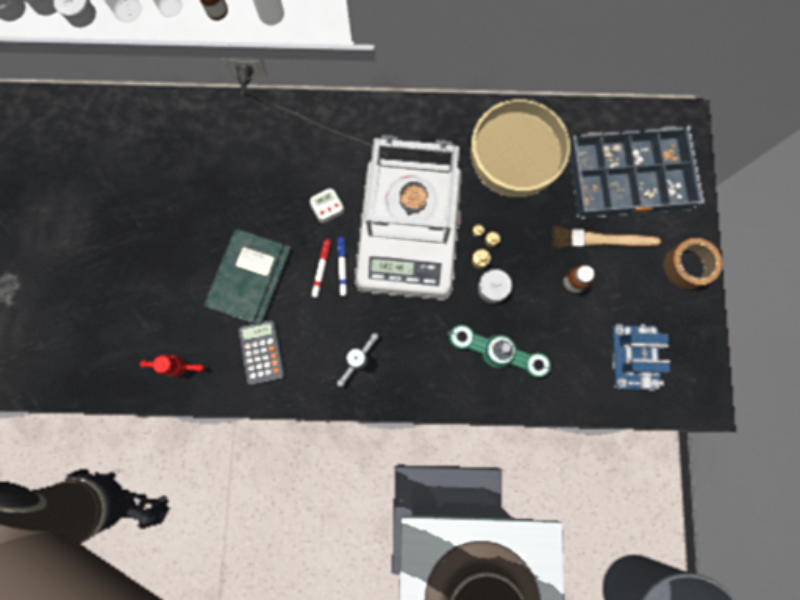

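The pictures show two possible wrenches. One is red, at scene (232,308) and top (168,366), and it is the look-alike. The other is dark with a bright knob, at scene (356,348) and top (357,357), and it fits the description. The tap is at scene (465,378) and top (501,349). I'll check this in a close crop.

Run:
```python
import cv2,pickle,numpy as np
T=pickle.load(open("top0.pkl","rb"))["img"][:,:,::-1];S=pickle.load(open("scene0.pkl","rb"))["img"][:,:,::-1]
# (x0,y0) 50x37 -> x8
def c(I,x,y):return cv2.resize(I[y:y+37,x:x+50],(400,296),interpolation=cv2.INTER_CUBIC)
a=np.hstack([c(T,205,210),c(T,297,205)]);b=np.hstack([c(S,204,207),c(S,272,230)])
cv2.imwrite("pics/crop0.png",np.vstack([a,b]))
```

```text
(no output)
```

View pics/crop0.png

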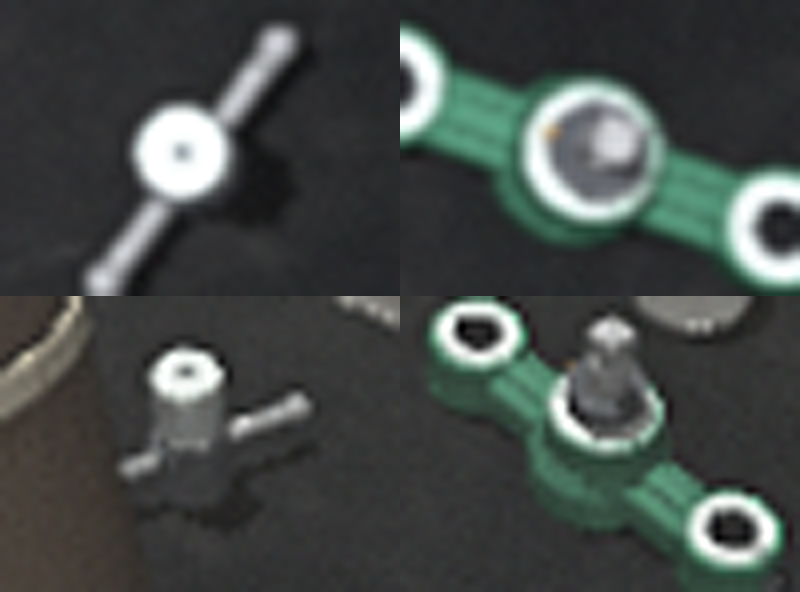

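```bash
cat > h.py <<'E'
import numpy as np,pickle,cv2
def cam(n,f=None):
    d=pickle.load(open(f or f"{n}0.pkl","rb"));return d["camera_matrix"],d["R"],d["t"]
def ray(n,p):
    K,R,t=cam(n);return -R.T@t,R.T@np.linalg.solve(K,[p[0],p[1],1.])
def onz(n,p,z):
    c,d=ray(n,p);return c+d*(z-c[2])/d[2]
def px(n,X):
    K,R,t=cam(n);q=K@(R@X+t);return q[:2]/q[2]
E
python3 - <<'E'
from h import *
f=lambda c,o:np.array([(c[0]+.5)/8-.5+o[0],(c[1]+.5)/8-.5+o[1]])
T1=(205,210);T2=(297,205);S1=(204,207);S2=(272,230)
print("knob top",onz("top",f((182,152),T1),79),"scene",onz("scene",f((187,74),S1),79))
a=onz("top",f((282,42),T1),25.5);b=onz("top",f((100,280),T1),25.5);print("bar",a,b,np.degrees(np.arctan2(*(a-b)[[1,0]])),(a+b)/2,np.linalg.norm(a-b))
print("boss",onz("top",f((193,150),T2),50),"scene",onz("scene",f((205,112),S2),50))
print("head",onz("top",f((217,138),T2),103),"scene",onz("scene",f((212,37),S2),103))
for X in np.array([[0,0,0]]):pass
# enlarged head crops with half pixel scale
a=[]
for n,(x,y) in(("top",(312,212)),("scene",(286,226))):
    I=pickle.load(open(f"{n}0.pkl","rb"))["img"][:,:,::-1]
    a.append(cv2.resize(I[y:y+24,x:x+20],(400,480),interpolation=cv2.INTER_CUBIC))
cv2.imwrite("pics/head0.png",np.hstack(a))
E
```

```text
knob top [456.6914699  256.89246844  79.        ] scene [460.93262807 259.44308679  79.        ]
bar [506.02444404 222.7146814   25.5       ] [409.38174499 291.44087152  25.5       ] -35.41803689272277 [457.70309451 257.07777646  25.5       ] 118.58794411005329
boss [483.46017527 -32.55258923  50.        ] scene [485.10639832 -31.08122382  50.        ]
head [482.9418543  -31.88982689 103.        ] scene [484.09437936 -30.93419849 103.        ]
```

View pics/head0.png

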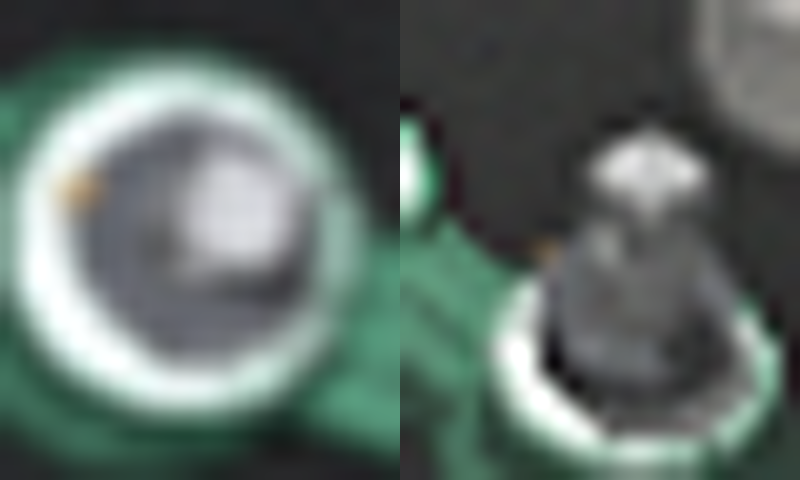

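The crop confirms the bright-knobbed wrench. The brass screw shows at about (80,190). In the scene half of the head crop, the top face is a diamond with one corner pointing down at about (650,220). In the top half it looks roughly square to the image. I'll fit the angle to both.

Run:
```python
from h import *
import itertools
def score(n,cx,cy,th,box):
    x0,y0,w,h=box;k=16
    I=pickle.load(open(f"{n}0.pkl","rb"))["img"].mean(2)[y0:y0+h,x0:x0+w]
    s=7.3*np.array([[1,1],[-1,1],[-1,-1],[1,-1]]);R=np.array([[np.cos(th),-np.sin(th)],[np.sin(th),np.cos(th)]])
    P=np.array([px(n,np.array([*(R@q+[cx,cy]),103])) for q in s])
    M=np.zeros((h*k,w*k),np.float32);cv2.fillConvexPoly(M,(((P-[x0,y0]+.5)*k)).astype(int),1.)
    M=cv2.GaussianBlur(cv2.resize(M,(w,h),interpolation=cv2.INTER_AREA),(0,0),.5)
    return np.corrcoef(M.ravel(),I.ravel())[0,1]
for n,box in(("top",(319,217,9,10)),("scene",(294,230,10,9))):
    best={}
    for th in range(0,90,5):
        best[th]=max((score(n,484+dx,-31.5+dy,np.radians(th),box),dx,dy) for dx in np.arange(-4,4.1,1) for dy in np.arange(-4,4.1,1))
    print(n,[(t,round(float(b[0]),3),float(b[1]),float(b[2])) for t,b in best.items()])
```

```text
top [(0, 0.656, -1.0, 0.0), (5, 0.655, -1.0, 0.0), (10, 0.65, -1.0, 0.0), (15, 0.645, -1.0, 0.0), (20, 0.641, -1.0, 0.0), (25, 0.64, -1.0, 0.0), (30, 0.639, 0.0, -1.0), (35, 0.641, 0.0, 0.0), (40, 0.642, 0.0, -1.0), (45, 0.644, 0.0, 0.0), (50, 0.646, 0.0, 0.0), (55, 0.65, 0.0, 0.0), (60, 0.655, 0.0, 0.0), (65, 0.654, 0.0, 0.0), (70, 0.656, 0.0, 0.0), (75, 0.659, -1.0, 0.0), (80, 0.659, -1.0, 0.0), (85, 0.66, -1.0, 0.0)]
scene [(0, 0.854, 0.0, 1.0), (5, 0.848, 0.0, 1.0), (10, 0.844, 0.0, 1.0), (15, 0.843, 0.0, 1.0), (20, 0.843, 0.0, 1.0), (25, 0.843, 0.0, 1.0), (30, 0.844, 0.0, 1.0), (35, 0.845, 0.0, 1.0), (40, 0.842, 0.0, 1.0), (45, 0.846, 0.0, 1.0), (50, 0.849, 0.0, 1.0), (55, 0.854, 0.0, 1.0), (60, 0.86, 0.0, 1.0), (65, 0.864, 0.0, 1.0), (70, 0.866, 0.0, 1.0), (75, 0.866, 0.0, 1.0), (80, 0.864, 0.0, 1.0), (85, 0.858, 0.0, 1.0)]
```

Call:
play_rows --increments '[[8.5,[2.3,-3.2,-0.8],[0,0,0]],[8.5,[2.3,-3.2,-0.8],[0,0,0]],[8.5,[2.3,-3.2,-0.8],[0,0,0]],[8.5,[2.3,-3.2,-0.8],[0,0,0]],[8.5,[2.3,-3.2,-0.8],[0,0,0]],[8.5,[2.3,-3.2,-0.8],[0,0,0]],[8.5,[2.3,-3.2,-0.8],[0,0,0]],[8.5,[2.3,-3.2,-0.8],[0,0,0]],[8.5,[2.3,-3.2,-0.8],[0,0,0]],[8.5,[2.0,-3.2,-0.8],[0,0,0]]]' --newtons 40

```text
t: 0.93
eef_pos: [454.5, 260.6, 150.9]
eef_rot: [[-0.932, 0.363, 0.0], [0.363, 0.932, -0.0], [-0.0, 0.0, -1.0]]
ft_force: [0.6, 0.8, -0.5]
grip_width: 0.997
grip_force: 0.0
```

Call:
play_rows --increments '[[8.5,[0.4,-0.3,-1.5],[0,0,0]],[8.5,[0,0,-2],[0,0,0]],[8.5,[0,0,-2],[0,0,0]],[8.5,[0,0,-2],[0,0,0]],[8.5,[0,0,-2],[0,0,0]],[8.5,[0,0,-1.5],[0,0,0]],[8.5,[0,0,0],[0,0,0]],[8.5,[0,0,0],[0,0,0]]]'

```text
t: 1.6
eef_pos: [456.9, 259.0, 40.7]
eef_rot: [[-0.932, 0.362, -0.002], [0.362, 0.932, -0.001], [0.001, -0.002, -1.0]]
ft_force: [-0.1, 0.2, 0.5]
grip_width: 0.997
grip_force: 0.0
```

Run:
```python
from cell import arm,get_image
import cv2,pickle,numpy as np
a=[]
for n,(x,y) in(("scene",(190,190)),("top",(190,190))):
    d=get_image(n);pickle.dump(d,open(f"{n}1.pkl","wb"))
    a.append(cv2.resize(d["img"][y:y+75,x:x+75,::-1],(400,400),interpolation=cv2.INTER_CUBIC))
cv2.imwrite("pics/g.png",np.hstack(a));s=arm.sense();print(s["eef_pos"],s["joints"],s["ft_force"])
```

```text
[457.94553731 259.76319792  42.07107977] [-0.68503213  0.49277269  0.09856719  2.0104561  -0.07792485  0.64094728
  0.66422767] [ 0.09236741 -0.30344005  0.12530472]
```

View pics/g.png

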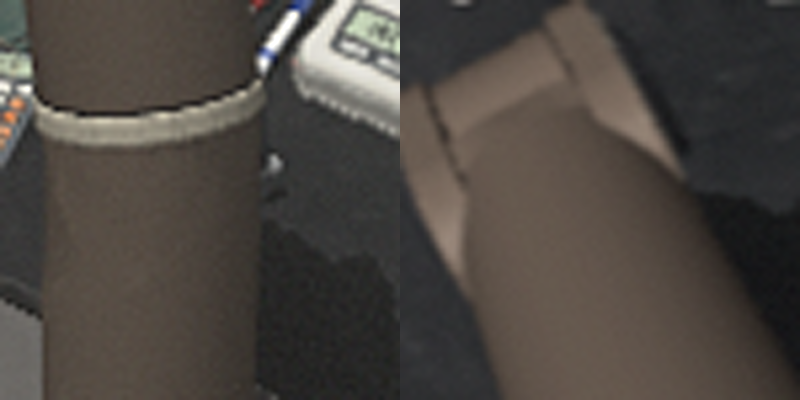

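The arm hides the grasp in both views: scene shows only one bar end at (275,160), and top shows none of the wrench. I'll grip by feel.

Call:
play_rows --increments '[[3,[0,0,0],[0,0,0]],[3,[0,0,0],[0,0,0]],[3,[0,0,0],[0,0,0]],[3,[0,0,0],[0,0,0]],[3,[0,0,0],[0,0,0]],[3,[0,0,0],[0,0,0]],[3,[0,0,0],[0,0,0]],[3,[0,0,0],[0,0,0]]]' --newtons 40

```text
t: 2.37
eef_pos: [457.7, 259.5, 41.8]
eef_rot: [[-0.932, 0.363, 0.0], [0.363, 0.932, 0.0], [-0.0, 0.0, -1.0]]
ft_force: [-1.3, -0.7, 7.0]
grip_width: 0.389
grip_force: 39.3
```

Call:
play_rows --increments '[[3,[0,0,1.5],[0,0,0]],[3,[0,0,3],[0,0,0]],[3,[0,0,3],[0,0,0]],[3,[0,0,3],[0,0,0]],[3,[0,0,3],[0,0,0]],[3,[0.2,-3,0],[0,0,0.07]],[3,[0.3,-3,0],[0,0,0.07]],[3,[0.3,-3,0],[0,0,0.07]],[3,[0.3,-3,0],[0,0,0.07]],[3,[0.3,-3,0],[0,0,0.06]]]'

```text
t: 3.2
eef_pos: [470.8, 108.1, 175.9]
eef_rot: [[-1.0, 0.027, -0.001], [0.027, 1.0, -0.0], [0.001, -0.0, -1.0]]
ft_force: [0.7, -1.0, -2.7]
grip_width: 0.39
grip_force: 40.7
```

Call:
play_rows --increments '[[3,[0.3,-3,0],[0,0,0]],[3,[0.3,-3,0],[0,0,0]],[3,[0.3,-3,0],[0,0,0]],[3,[0.3,-3,0],[0,0,0]],[3,[0,-2,0],[0,0,0]],[3,[0,0,0],[0,0,0]],[3,[0,0,0],[0,0,0]]]'

```text
t: 3.78
eef_pos: [482.9, -31.7, 175.9]
eef_rot: [[-0.999, 0.034, -0.001], [0.034, 0.999, -0.0], [0.001, -0.0, -1.0]]
ft_force: [-0.0, 0.2, -3.3]
grip_width: 0.387
grip_force: 40.6
```

Run:
```python
from cell import arm,get_image
import cv2,pickle,numpy as np
a=[]
for n,(x,y) in(("scene",(262,190)),("top",(290,180))):
    d=get_image(n);pickle.dump(d,open(f"{n}1.pkl","wb"))
    a.append(cv2.resize(d["img"][y:y+75,x:x+75,::-1],(400,400),interpolation=cv2.INTER_CUBIC))
cv2.imwrite("pics/g2.png",np.hstack(a));s=arm.sense();print(s["eef_pos"],s["joints"],s["ft_force"],s["ft_torque"],s["grip_width"])
```

```text
[483.13801037 -29.61780142 175.93026302] [-0.22904709  0.23216803  0.22345495  2.00638094 -0.06527606  0.9105
  1.56938573] [ 0.18579141  0.74642158 -3.56786733] [-0.00562087 -0.00043388 -0.02405199] 0.38815190499388386
```

View pics/g2.png

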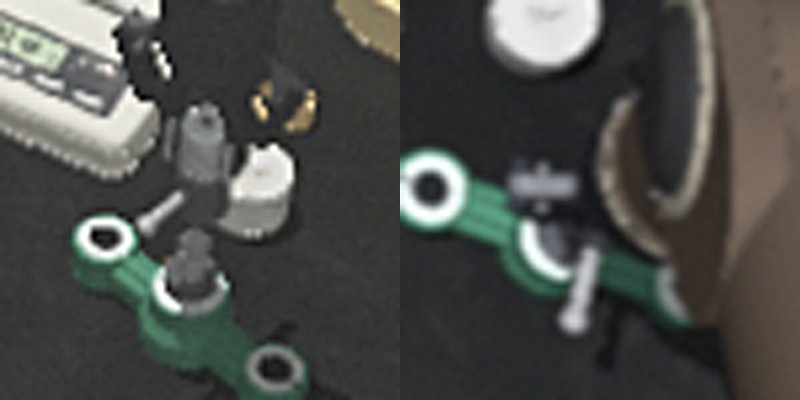

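Scene shows the wrench held upright just above the tap head at (190,235), with its near bar end at (147,225). Top shows the same bar end at (572,322).

Run:
```python
from h import *
zu=175.9-41.8
g=lambda c,o:((c[0]+.5)/5.333-.5+o[0],(c[1]+.5)/5.333-.5+o[1])
for n,p in(("top",g((172,322),(290,180))),("scene",g((147,225),(262,190)))):
    e=onz(n,p,zu+25.5);print(n,e)
    for c in([483,-30.8],):
        v=e[:2]-c;print(np.hypot(*v),np.degrees(np.arctan2(v[1],v[0]))%180)
# knob-axis top check in scene: barrel centre prediction at TCP
X=np.array([483,-30.8,zu+79]);print("pred knob top crop",(px("scene",X)-[262,190]+.5)*5.333-.5)
X=np.array([483,-30.8,zu]);print("pred underside",(px("scene",X)-[262,190]+.5)*5.333-.5)
X=np.array([484,-31.3,103]);print("pred head",(px("scene",X)-[262,190]+.5)*5.333-.5)
```

```text
top [425.95768239 -15.58189232 159.6       ]
59.03741864515604 165.06218470004828
scene [430.75199124 -16.18545004 159.6       ]
54.25347445394055 164.37289865722752
pred knob top crop [205.78372294 125.18202628]
pred underside [196.96390832 207.8242425 ]
pred head [194.91932282 238.09746043]
```

Call:
play_rows --increments '[[3,[-0.1,-0.1,-1],[0,0,0]],[3,[0,0,-1],[0,0,0]],[3,[0,0,-0.7],[0,0,0]],[3,[0,0,-0.2],[0,0,0]],[3,[0,0,-0.2],[0,0,0]],[3,[0,0,-0.2],[0,0,0]],[3,[0,0,-0.2],[0,0,0]],[3,[0,0,0],[0,0,0]]]'

```text
t: 4.55
eef_pos: [482.7, -31.2, 141.2]
eef_rot: [[-1.0, 0.031, 0.0], [0.031, 1.0, 0.0], [-0.0, 0.0, -1.0]]
ft_force: [0.8, 0.0, -4.0]
grip_width: 0.386
grip_force: 40.7
```

Call:
play_rows --increments '[[3,[0,0,-0.15],[0,0,0]],[3,[0,0,-0.15],[0,0,0]],[3,[0,0,-0.1],[0,0,0]],[3,[0,0,0],[0,0,0]]]'

```text
t: 4.88
eef_pos: [482.7, -31.2, 137.3]
eef_rot: [[-1.0, 0.031, 0.0], [0.031, 1.0, 0.0], [-0.0, 0.0, -1.0]]
ft_force: [1.0, 2.2, -3.5]
grip_width: 0.39
grip_force: 40.7
```

Call:
play_rows --increments '[[3,[0,0,-0.15],[0,0,0]],[3,[0,0,-0.15],[0,0,0]],[3,[0,0,-0.1],[0,0,0]],[3,[0,0,0],[0,0,0]]]'

```text
t: 5.22
eef_pos: [482.6, -31.3, 133.2]
eef_rot: [[-1.0, 0.031, 0.0], [0.031, 1.0, 0.0], [-0.0, 0.0, -1.0]]
ft_force: [1.0, 2.5, -4.0]
grip_width: 0.386
grip_force: 40.7
```

Call:
play_rows --increments '[[3,[0,0,-0.1],[0,0,0]],[3,[0,0,-0.1],[0,0,0]],[3,[0,0,-0.1],[0,0,0]],[3,[0,0,0],[0,0,0]]]'

```text
t: 5.55
eef_pos: [482.6, -31.3, 130.2]
eef_rot: [[-1.0, 0.031, 0.0], [0.031, 1.0, 0.0], [-0.0, 0.0, -1.0]]
ft_force: [0.7, 2.6, -2.5]
grip_width: 0.385
grip_force: 40.7
```

Call:
play_rows --increments '[[3,[0,0.05,-0.1],[0,0,0]],[3,[0,0,-0.1],[0,0,0]],[3,[0,0,-0.05],[0,0,0]],[3,[0,0,0],[0,0,0]]]'

```text
t: 5.88
eef_pos: [482.4, -31.1, 127.7]
eef_rot: [[-1.0, 0.031, -0.0], [0.031, 1.0, -0.0], [0.0, -0.0, -1.0]]
ft_force: [0.8, 2.3, -2.3]
grip_width: 0.388
grip_force: 40.9
```

```bash
python3 -c "
from cell import arm
s=arm.sense();print(s['ft_force'],s['ft_torque'],s['joints'],s['eef_pos'])"
```

```text
[ 0.84711918  2.29453574 -2.32483314] [ 0.40208962 -0.18949605  0.08989922] [-0.21528947  0.29895437  0.21539427  2.05625038 -0.08809048  0.79503075
  1.592482  ] [482.41614824 -31.14440364 127.72728411]
```

Call:
play_rows --increments '[[3,[0,0,0],[0,0,-0.12]],[3,[0,0,-0.01],[0,0,-0.12]],[3,[0,0,-0.01],[0,0,-0.12]],[3,[0,0,-0.01],[0,0,-0.12]],[3,[0,0,-0.01],[0,0,-0.12]],[3,[0,0,-0.01],[0,0,-0.12]]]'

```text
t: 6.38
eef_pos: [483.7, -30.0, 127.4]
eef_rot: [[-0.728, 0.685, 0.002], [0.685, 0.728, 0.001], [-0.001, 0.002, -1.0]]
ft_force: [4.1, 5.1, -7.1]
grip_width: 0.39
grip_force: 40.2
```

```bash
cat > s.py <<'E'
from cell import arm
import numpy as np
s=arm.sense();R=s['eef_rot'];print(s['ft_force'].round(2),s['ft_torque'].round(3),s['joints'][6].round(3),s['eef_pos'].round(1),'yaw',round(float(np.arctan2(R[1,1],R[0,1])),3),s['grip_width'].round(3),s['t'])
E
python3 s.py
```

```text
Traceback (most recent call last):
  File "s.py", line 3, in <module>
    s=arm.sense();R=s['eef_rot'];print(s['ft_force'].round(2),s['ft_torque'].round(3),s['joints'][6].round(3),s['eef_pos'].round(1),'yaw',round(float(np.arctan2(R[1,1],R[0,1])),3),s['grip_width'].round(3),s['t'])
                                                                                                                                                                                    ^^^^^^^^^^^^^^^^^^^^^
AttributeError: 'float' object has no attribute 'round'
```

```bash
sed -i "s/s\['grip_width'\].round(3)/s['grip_width']/" s.py; python3 s.py
```

```text
[ 4.14  5.05 -7.13] [ 1.223 -1.337  0.284] 0.934 [483.7 -30.  127.4] yaw 0.816 0.3897965783838605 6.3833
```

Call:
play_rows --increments '[[3,[0.03,0.05,-0.01],[0,0,-0.12]],[3,[0.03,0.05,-0.01],[0,0,-0.12]],[3,[0.02,0.02,-0.01],[0,0,-0.12]],[3,[0.02,0.02,-0.01],[0,0,-0.12]],[3,[0.02,0.01,-0.01],[0,0,-0.12]],[3,[0.02,0,-0.01],[0,0,-0.12]],[3,[0.02,0,-0.01],[0,0,-0.12]],[3,[0.02,0,-0.01],[0,0,-0.12]],[3,[0.02,-0.01,-0.01],[0,0,-0.12]],[3,[0.01,-0.01,-0.01],[0,0,-0.12]]]'

```text
t: 7.22
eef_pos: [486.0, -30.4, 126.5]
eef_rot: [[0.376, 0.927, 0.003], [0.927, -0.376, -0.002], [-0.0, 0.003, -1.0]]
ft_force: [6.0, -1.0, -8.2]
grip_width: 0.389
grip_force: 40.3
```

```bash
python3 s.py
```

```text
[ 5.99 -0.96 -8.24] [-0.244 -1.449  0.282] -0.13 [486.  -30.4 126.5] yaw -0.385 0.3887652227580404 7.2167
```

Call:
play_rows --increments '[[3,[0.04,-0.02,-0.02],[0,0,-0.12]],[3,[0.03,-0.02,-0.02],[0,0,-0.12]],[3,[0.02,-0.02,-0.01],[0,0,-0.12]],[3,[0.02,-0.01,-0.01],[0,0,-0.12]],[3,[0.01,-0.01,-0.01],[0,0,-0.12]],[3,[0.01,-0.01,-0.01],[0,0,-0.12]],[3,[0,-0.02,-0.01],[0,0,-0.12]],[3,[0,-0.02,-0.01],[0,0,-0.12]],[3,[0,0,-0.01],[0,0,-0.12]],[3,[0,0,0],[0,0,0]]]'

```text
t: 8.05
eef_pos: [486.6, -32.3, 125.5]
eef_rot: [[0.994, 0.105, 0.001], [0.105, -0.994, -0.002], [0.001, 0.003, -1.0]]
ft_force: [1.8, -3.8, -0.5]
grip_width: 0.387
grip_force: 41.3
```

```bash
python3 s.py
```

```text
[ 1.85 -3.81 -0.51] [-0.918 -0.491  0.02 ] -1.026 [486.6 -32.3 125.5] yaw -1.465 0.38684001886531183 8.05
```

```bash
cat > look.py <<'E'
import sys,cv2,pickle,numpy as np
from cell import get_image
a=[]
for n,(x,y) in(("scene",(262,190)),("top",(290,180))):
    d=get_image(n);pickle.dump(d,open(f"{n}2.pkl","wb"))
    a.append(cv2.resize(d["img"][y:y+75,x:x+75,::-1],(400,400),interpolation=cv2.INTER_CUBIC))
cv2.imwrite(sys.argv[1],np.hstack(a))
E
python3 look.py pics/g3.png
```

```text
(no output)
```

View pics/g3.png

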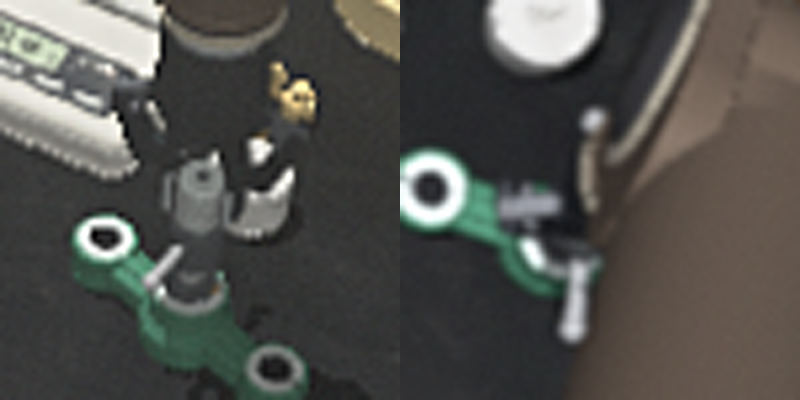

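Top shows the bar ends at (594,120) and (572,325), which puts the bar at about 172° as expected. In scene the brass screw has swung round to (218,285), so the tap has turned half a turn. Now the quarter turn back.

Call:
play_rows --increments '[[3,[0,0,0.01],[0,0,0.12]],[3,[0,0,0.01],[0,0,0.12]],[3,[0,0.02,0.01],[0,0,0.12]],[3,[0,0.02,0.01],[0,0,0.12]],[3,[-0.01,0.02,0.01],[0,0,0.12]],[3,[-0.01,0.02,0.01],[0,0,0.12]],[3,[-0.01,0.02,0.01],[0,0,0.12]],[3,[-0.02,0.02,0.01],[0,0,0.12]],[3,[-0.02,0.01,0.01],[0,0,0.12]],[3,[-0.02,0.01,0.01],[0,0,0.12]]]'

```text
t: 8.98
eef_pos: [485.9, -30.1, 126.4]
eef_rot: [[0.248, 0.969, 0.002], [0.969, -0.248, -0.0], [0.0, 0.002, -1.0]]
ft_force: [4.8, -3.2, -7.0]
grip_width: 0.393
grip_force: 40.4
```

```bash
python3 s.py
```

```text
[ 4.84 -3.15 -7.03] [-0.499 -1.348 -0.288] -0.016 [485.9 -30.1 126.4] yaw -0.251 0.39282204476136223 8.9833
```

Call:
play_rows --increments '[[3,[-0.02,0.01,0.01],[0,0,0.12]],[3,[-0.02,0.01,0.01],[0,0,0.12]],[3,[0,0,0],[0,0,0]]]'

```text
t: 9.23
eef_pos: [485.4, -29.8, 126.6]
eef_rot: [[0.009, 1.0, 0.002], [1.0, -0.009, -0.0], [-0.0, 0.002, -1.0]]
ft_force: [5.8, -2.2, -7.6]
grip_width: 0.388
grip_force: 40.8
```

```bash
python3 s.py
```

```text
[ 5.76 -2.18 -7.59] [-0.422 -1.34  -0.124] 0.194 [485.4 -29.8 126.6] yaw -0.009 0.3876993749553794 9.2333
```

Call:
play_rows --increments '[[5,[0,0,0],[0,0,0]],[6,[0,0,0],[0,0,0]],[6,[0,0,0],[0,0,0]],[6,[0,0,0],[0,0,0]],[6,[0,-0.13,0],[0,0,0.12]],[6,[0,0,0],[0,0,0.12]],[6,[0,0,0],[0,0,0.12]],[6,[0,0,0],[0,0,0.12]],[6,[0,0,0],[0,0,0.12]],[6,[0,0,0],[0,0,0.12]]]'

```text
t: 10.07
eef_pos: [484.4, -30.5, 126.4]
eef_rot: [[-0.649, 0.76, -0.0], [0.76, 0.649, 0.0], [0.0, -0.0, -1.0]]
ft_force: [0.8, 0.0, -0.4]
grip_width: 0.701
grip_force: 0.0
```

Call:
play_rows --increments '[[6,[0,0,0],[0,0,0.12]],[6,[0,0,0],[0,0,0.12]],[6,[0,0,0],[0,0,0.12]],[6,[0,0,0],[0,0,0.12]],[6,[0,0,0],[0,0,0.12]],[6,[0,0,0],[0,0,0.12]],[6,[0,0,0],[0,0,0.12]],[6,[0,0,0],[0,0,0.12]],[6,[0,0,0],[0,0,0.12]],[6,[0,0,0],[0,0,0.12]]]'

```text
t: 10.9
eef_pos: [484.4, -30.6, 126.4]
eef_rot: [[-0.944, -0.33, -0.0], [-0.33, 0.944, -0.0], [0.0, 0.0, -1.0]]
ft_force: [0.2, 0.3, 0.2]
grip_width: 0.706
grip_force: 0.0
```

Call:
play_rows --increments '[[6,[0,0,0],[0,0,0.12]],[6,[0,0,0],[0,0,0.12]],[6,[0,0,0],[0,0,0.12]],[6,[0,0,0],[0,0,0.12]],[6,[0,0,0],[0,0,0]],[6,[0,0,0],[0,0,0]]]'

```text
t: 11.4
eef_pos: [484.4, -30.7, 126.4]
eef_rot: [[-0.693, -0.721, -0.0], [-0.721, 0.693, 0.0], [0.0, 0.0, -1.0]]
ft_force: [0.0, -0.9, -0.3]
grip_width: 0.699
grip_force: 0.0
```

```bash
python3 s.py; python3 look.py pics/g4.png
```

```text
[ 0.03 -0.89 -0.28] [ 0.015 -0.041 -0.002] 2.352 [484.4 -30.7 126.4] yaw 2.376 0.6993975273297109 11.4
```

View pics/g4.png

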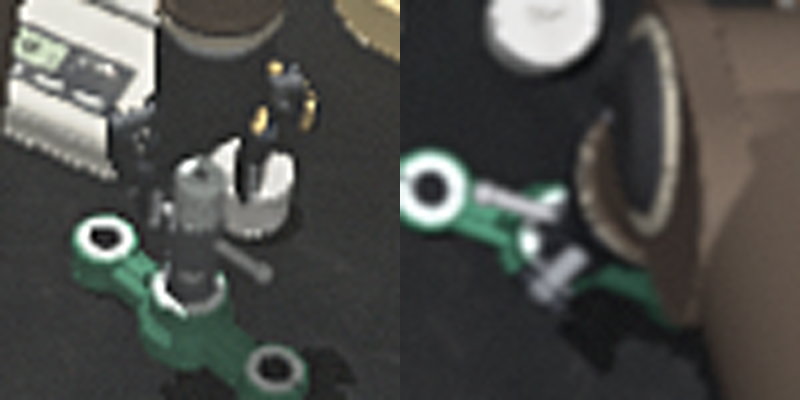

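The wrench stands upright on the tap, with its knob top at (200,165) and the fingers clear. Gripping again.

Call:
play_rows --increments '[[3,[0,0,0],[0,0,0]],[3,[0,0,0],[0,0,0]],[3,[0,0,0],[0,0,0]],[3,[0,0,0],[0,0,0]],[3,[0,0,0],[0,0,0]],[3,[0,0,0],[0,0,0]]]'

```text
t: 12.0
eef_pos: [484.8, -30.7, 126.6]
eef_rot: [[-0.69, -0.724, 0.0], [-0.724, 0.69, -0.0], [-0.0, -0.0, -1.0]]
ft_force: [0.1, -0.9, 3.1]
grip_width: 0.39
grip_force: 39.5
```

Call:
play_rows --increments '[[3,[0,0,0],[0,0,-0.12]],[3,[0,0,0],[0,0,-0.12]],[3,[0,0,-0.01],[0,0,-0.12]],[3,[0,0,-0.01],[0,0,-0.12]],[3,[0,0,-0.01],[0,0,-0.12]],[3,[0,0,-0.01],[0,0,-0.12]],[3,[0,0,-0.01],[0,0,-0.12]],[3,[0,0,-0.01],[0,0,-0.12]]]'

```text
t: 12.67
eef_pos: [485.5, -31.2, 126.1]
eef_rot: [[-0.988, 0.156, 0.002], [0.156, 0.988, -0.001], [-0.002, -0.001, -1.0]]
ft_force: [2.7, -2.9, -0.7]
grip_width: 0.388
grip_force: 39.6
```

```bash
python3 s.py
```

```text
[ 2.72 -2.94 -0.74] [-0.65  -0.544  0.283] 1.473 [485.5 -31.2 126.1] yaw 1.414 0.38845008164729344 12.6667
```

Good, the forces are low. Continuing: 0.96 rad done, 17 more rows to go.

Call:
play_rows --increments '[[3,[0.03,-0.03,-0.01],[0,0,-0.12]],[3,[0,0,-0.01],[0,0,-0.12]],[3,[0,0,-0.01],[0,0,-0.12]],[3,[0,0,-0.01],[0,0,-0.12]],[3,[0,0,-0.01],[0,0,-0.12]],[3,[0,0,-0.01],[0,0,-0.12]],[3,[0,0,-0.01],[0,0,-0.12]],[3,[0,0,-0.01],[0,0,-0.12]],[3,[0,0,-0.01],[0,0,-0.12]]]'

```text
t: 13.42
eef_pos: [485.5, -32.1, 125.2]
eef_rot: [[-0.328, 0.945, 0.001], [0.945, 0.328, -0.001], [-0.002, 0.001, -1.0]]
ft_force: [0.7, -3.8, 1.7]
grip_width: 0.389
grip_force: 39.7
```

```bash
python3 s.py
```

```text
[ 0.74 -3.76  1.75] [-1.073 -0.255  0.298] 0.502 [485.5 -32.1 125.2] yaw 0.334 0.38945535364599004 13.4167
```

Call:
play_rows --increments '[[3,[0,0,-0.01],[0,0,-0.12]],[3,[0,0,-0.01],[0,0,-0.12]],[3,[0,0,-0.01],[0,0,-0.12]],[3,[0,0,-0.01],[0,0,-0.12]],[3,[0,0,-0.01],[0,0,-0.12]],[3,[0,0,-0.01],[0,0,-0.12]],[3,[0,0,-0.01],[0,0,-0.12]],[3,[0,0,-0.01],[0,0,-0.12]]]'

```text
t: 14.08
eef_pos: [485.0, -32.5, 124.4]
eef_rot: [[0.586, 0.81, 0.0], [0.81, -0.586, -0.002], [-0.001, 0.001, -1.0]]
ft_force: [-1.7, -4.9, 4.2]
grip_width: 0.388
grip_force: 40.0
```

```bash
python3 s.py
```

```text
[-1.68 -4.91  4.25] [-1.327  0.275  0.255] -0.335 [485.  -32.5 124.4] yaw -0.626 0.3878712263837242 14.0833
```

Call:
play_rows --increments '[[3,[0,-0.03,-0.01],[0,0,-0.1]],[3,[0,0,0],[0,0,0]],[3,[0,0,0.01],[0,0,0.12]],[3,[0,0,0.01],[0,0,0.12]],[3,[0,0,0.01],[0,0,0.12]],[3,[0,0,0.01],[0,0,0.12]],[3,[0,0,0.01],[0,0,0.12]],[3,[0,0,0.01],[0,0,0.12]],[3,[0,0,0.01],[0,0,0.12]],[3,[0,0,0.01],[0,0,0.12]]]'

```text
t: 14.92
eef_pos: [485.4, -32.1, 124.9]
eef_rot: [[-0.242, 0.97, 0.001], [0.97, 0.242, -0.001], [-0.001, 0.001, -1.0]]
ft_force: [2.5, -2.3, 0.6]
grip_width: 0.387
grip_force: 39.7
```

Call:
play_rows --increments '[[3,[0,0,0.01],[0,0,0.12]],[3,[0,0,0.01],[0,0,0.12]],[3,[0,0,0.01],[0,0,0.12]],[3,[0,0,0.01],[0,0,0.12]],[3,[0,0,0],[0,0,0]]]'

```text
t: 15.33
eef_pos: [485.4, -31.8, 125.3]
eef_rot: [[-0.663, 0.749, 0.001], [0.749, 0.663, -0.0], [-0.001, 0.001, -1.0]]
ft_force: [2.9, -1.3, -1.5]
grip_width: 0.386
grip_force: 40.1
```

```bash
python3 s.py
```

```text
[ 2.87 -1.32 -1.47] [-0.464 -0.655 -0.086] 0.849 [485.4 -31.8 125.3] yaw 0.724 0.3859927011436968 15.3333
```

Call:
play_rows --increments '[[3,[0,0,0],[0,0,-0.12]],[3,[0,0,-0.01],[0,0,-0.12]],[3,[0,0,-0.01],[0,0,-0.12]],[3,[0,0,-0.01],[0,0,-0.12]],[3,[0,0,-0.01],[0,0,-0.12]],[3,[0,0,-0.01],[0,0,-0.12]],[3,[0,0,-0.01],[0,0,-0.12]],[3,[0,0,-0.01],[0,0,-0.12]],[3,[0,0,-0.01],[0,0,-0.12]],[3,[0,0,-0.01],[0,0,-0.12]]]'

```text
t: 16.17
eef_pos: [485.1, -32.4, 124.5]
eef_rot: [[0.471, 0.882, 0.001], [0.882, -0.471, -0.002], [-0.001, 0.001, -1.0]]
ft_force: [-0.2, -4.7, 2.1]
grip_width: 0.389
grip_force: 40.4
```

Call:
play_rows --increments '[[3,[0,0,-0.01],[0,0,-0.12]],[3,[0,0,-0.01],[0,0,-0.12]],[3,[0,0,-0.01],[0,0,-0.12]],[3,[0,0,-0.01],[0,0,-0.08]],[3,[0,0,0],[0,0,-0.04]],[3,[0,0,-0.01],[0,0,-0.04]]]'

```text
t: 16.67
eef_pos: [484.7, -32.5, 124.1]
eef_rot: [[0.845, 0.535, -0.0], [0.535, -0.845, -0.002], [-0.001, 0.001, -1.0]]
ft_force: [-1.5, -4.2, 6.5]
grip_width: 0.389
grip_force: 40.8
```

```bash
python3 s.py
```

```text
[-1.46 -4.2   6.46] [-1.248  0.466  0.261] -0.659 [484.7 -32.5 124.1] yaw -1.007 0.38895128082246766 16.6667
```

Call:
play_rows --increments '[[3,[0,0,0],[0,0,-0.04]],[3,[0,0,0],[0,0,-0.04]],[3,[0,0,0],[0,0,-0.04]],[3,[0,0,0],[0,0,-0.04]],[3,[0,0,-0.01],[0,0,-0.04]]]' --newtons 30

```text
t: 17.08
eef_pos: [484.5, -32.5, 123.9]
eef_rot: [[0.934, 0.356, -0.0], [0.356, -0.934, -0.001], [-0.001, 0.001, -1.0]]
ft_force: [-2.7, -5.1, 6.3]
grip_width: 0.384
grip_force: 40.7
```

```bash
python3 s.py
```

```text
[-2.69 -5.12  6.25] [-1.187  0.522  0.321] -0.823 [484.5 -32.5 123.9] yaw -1.206 0.3844581962838543 17.0833
```

Call:
play_rows --increments '[[3,[0,0,0],[0,0,-0.04]],[3,[0,0,0],[0,0,-0.04]],[3,[0,0,-0.01],[0,0,-0.04]],[3,[0,0,0],[0,0,-0.04]]]'

```text
t: 17.42
eef_pos: [484.4, -32.4, 123.8]
eef_rot: [[0.979, 0.203, -0.001], [0.203, -0.979, -0.001], [-0.001, 0.001, -1.0]]
ft_force: [-2.0, -4.2, 5.4]
grip_width: 0.388
grip_force: 40.7
```

```bash
python3 s.py
```

```text
[-1.98 -4.16  5.4 ] [-1.19   0.609  0.285] -0.954 [484.4 -32.4 123.8] yaw -1.366 0.38758403493750043 17.4167
```

Call:
play_rows --increments '[[3,[0,0,0],[0,0,-0.04]],[3,[0,0,0],[0,0,-0.04]],[3,[0,0,-0.01],[0,0,-0.04]]]'

```text
t: 17.67
eef_pos: [484.3, -32.3, 123.7]
eef_rot: [[0.996, 0.084, -0.001], [0.084, -0.996, -0.001], [-0.001, 0.001, -1.0]]
ft_force: [-2.3, -5.0, 7.0]
grip_width: 0.386
grip_force: 40.7
```

```bash
python3 s.py
```

```text
[-2.33 -4.97  6.96] [-1.094  0.671  0.292] -1.05 [484.3 -32.3 123.7] yaw -1.486 0.38645102894054356 17.6667
```

Call:
play_rows --increments '[[3,[0,0,0],[0,0,-0.04]],[3,[0,0,0],[0,0,-0.04]],[3,[0,0,-0.01],[0,0,-0.04]]]'

```text
t: 17.92
eef_pos: [484.3, -32.3, 123.6]
eef_rot: [[0.999, -0.035, -0.001], [-0.036, -0.999, -0.001], [-0.001, 0.001, -1.0]]
ft_force: [-3.5, -4.2, 7.4]
grip_width: 0.391
grip_force: 40.8
```

```bash
python3 s.py
```

```text
[-3.51 -4.21  7.4 ] [-1.082  0.797  0.223] -1.146 [484.3 -32.3 123.6] yaw -1.606 0.39114582697306405 17.9167
```

Call:
play_rows --increments '[[3,[0,0,0],[0,0,-0.04]],[3,[0,0,0],[0,0,-0.04]],[3,[0,0,0],[0,0,-0.04]]]'

```text
t: 18.17
eef_pos: [484.2, -32.2, 123.5]
eef_rot: [[0.988, -0.155, -0.001], [-0.155, -0.988, -0.001], [-0.001, 0.001, -1.0]]
ft_force: [-2.1, -3.6, 4.4]
grip_width: 0.387
grip_force: 40.7
```

```bash
python3 s.py
```

```text
[-2.13 -3.62  4.36] [-1.004  0.677  0.313] -1.241 [484.2 -32.2 123.5] yaw -1.726 0.3871339079918991 18.1667
```

Call:
play_rows --increments '[[3,[0,0,-0.01],[0,0,-0.04]],[3,[0,0,0],[0,0,-0.04]]]'

```text
t: 18.33
eef_pos: [484.1, -32.2, 123.5]
eef_rot: [[0.972, -0.233, -0.001], [-0.233, -0.972, -0.001], [-0.001, 0.001, -1.0]]
ft_force: [-2.8, -4.6, 5.4]
grip_width: 0.386
grip_force: 40.7
```

```bash
python3 s.py
```

```text
[-2.78 -4.58  5.39] [-0.971  0.776  0.273] -1.304 [484.1 -32.2 123.5] yaw -1.806 0.38643154870502017 18.3333
```

Call:
play_rows --increments '[[3,[0,0,0],[0,0,-0.04]],[3,[0,0,0],[0,0,-0.04]]]'

```text
t: 18.5
eef_pos: [484.1, -32.1, 123.4]
eef_rot: [[0.951, -0.31, -0.001], [-0.31, -0.951, -0.001], [-0.001, 0.001, -1.0]]
ft_force: [-1.7, -3.4, 4.9]
grip_width: 0.386
grip_force: 40.7
```

```bash
python3 s.py
```

```text
[-1.74 -3.37  4.91] [-0.924  0.834  0.224] -1.366 [484.1 -32.1 123.4] yaw -1.886 0.38591634176521933 18.5
```

Call:
play_rows --increments '[[3,[0,0,-0.01],[0,0,-0.04]],[3,[0,0,0],[0,0,-0.04]]]'

```text
t: 18.67
eef_pos: [484.1, -32.0, 123.3]
eef_rot: [[0.923, -0.385, -0.001], [-0.385, -0.923, -0.001], [-0.001, 0.001, -1.0]]
ft_force: [-3.3, -3.9, 6.2]
grip_width: 0.389
grip_force: 40.7
```

```bash
python3 s.py
```

```text
[-3.32 -3.86  6.18] [-0.896  0.95   0.572] -1.428 [484.1 -32.  123.3] yaw -1.966 0.388759161983967 18.6667
```

Call:
play_rows --increments '[[3,[0,0,0],[0,0,-0.04]],[3,[0,0,-0.01],[0,0,-0.04]]]'

```text
t: 18.83
eef_pos: [484.0, -31.9, 123.3]
eef_rot: [[0.89, -0.457, -0.001], [-0.457, -0.89, -0.001], [-0.001, 0.001, -1.0]]
ft_force: [-4.8, -3.6, 8.6]
grip_width: 0.382
grip_force: 41.0
```

```bash
python3 s.py
```

```text
[-4.84 -3.61  8.59] [-0.815  1.162  0.751] -1.489 [484.  -31.9 123.3] yaw -2.045 0.3822130923483473 18.8333
```

The moment rose to 0.57 and then 0.75, so the collar is down. I'm easing off within the play and releasing.

Call:
play_rows --increments '[[3,[0,0,0],[0,0,0.03]],[3,[0,0,0],[0,0,0.02]],[3,[0,0,0],[0,0,0]]]'

```text
t: 19.08
eef_pos: [484.1, -32.0, 123.3]
eef_rot: [[0.912, -0.41, -0.001], [-0.41, -0.912, -0.001], [-0.001, 0.001, -1.0]]
ft_force: [-3.7, -2.9, 7.1]
grip_width: 0.385
grip_force: 40.9
```

```bash
python3 s.py
```

```text
[-3.72 -2.87  7.09] [-0.847  0.954  0.054] -1.449 [484.1 -32.  123.3] yaw -1.993 0.3846344442217299 19.0833
```

Call:
play_rows --increments '[[5,[0,0,0],[0,0,0]],[8.5,[0,0,0],[0,0,0]],[8.5,[0,0,0],[0,0,0]],[8.5,[0,0,0],[0,0,0]],[8.5,[0,0,0],[0,0,0]],[8.5,[0,0,0],[0,0,0]]]'

```text
t: 19.58
eef_pos: [484.9, -31.1, 123.1]
eef_rot: [[0.913, -0.407, -0.0], [-0.407, -0.913, 0.0], [-0.0, -0.0, -1.0]]
ft_force: [0.5, -0.2, 0.6]
grip_width: 0.992
grip_force: 0.0
```

Call:
play_rows --increments '[[8.5,[0,0,1],[0,0,0]],[8.5,[0,0,2],[0,0,0]],[8.5,[0,0,3],[0,0,0]],[8.5,[0,0,3],[0,0,0]],[8.5,[-1,3,2],[0,0,0]],[8.5,[-1,3,2],[0,0,0]],[8.5,[-1,3,0],[0,0,0]],[8.5,[-1,3,0],[0,0,0]],[8.5,[-1,3,0],[0,0,0]],[8.5,[0,3,0],[0,0,0]]]'

```text
t: 20.42
eef_pos: [434.1, 147.4, 251.9]
eef_rot: [[0.913, -0.407, -0.002], [-0.407, -0.913, 0.002], [-0.002, -0.002, -1.0]]
ft_force: [0.6, 0.1, -0.2]
grip_width: 0.993
grip_force: 0.0
```

```bash
python3 s.py; python3 look.py pics/g5.png
```

```text
[ 0.58  0.09 -0.23] [-0.009 -0.015  0.03 ] -2.081 [434.1 147.4 251.9] yaw -1.99 0.9932479495252056 20.4167
```

View pics/g5.png

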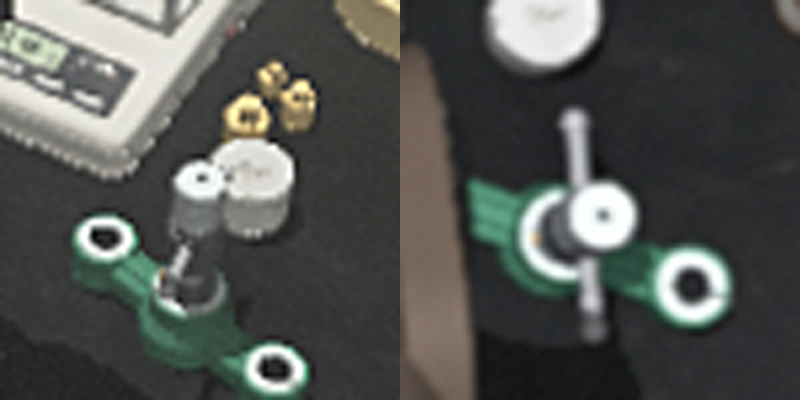

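The wrench stands upright on the tap: knob at (202,178) in scene, and bar straight through it in top. The tin hasn't moved. Handing in.

```bash
python3 -c "
from cell import arm
print(arm.close_job())"
```

```text
the job is handed in; nothing more can be done
None
```

I chased the thread in three strokes in with two turns back, ran the collar down onto the boss by feel, left the wrench standing released on the tap, and handed the job in; the last step overran, with the moment reaching 0.75 N m (limit about 0.65) before I eased off, and no verdict was returned, so I can't say whether that counts as forcing.

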